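Find the socket that fits the drive-cover nut

ROBOT

A 6-joint arm with a two-finger parallel gripper is mounted at the origin on a cart in front of the work surface, level with it; the furniture and walls round the work are solid. World frame = base frame: x ahead of the robot, y to its left, z up, the work surface at z = 0. Lengths are in m, angles in degrees, forces in N, time in s.
With the tool pointing down it reaches from about 0.4 to 0.825 m from the base axis. Payload 7 kg.
Tool frame: the origin (TCP) lies at the very end of the fingers, on their centre line; the grasp point (between the pads) lies 19 mm behind it; z points along the fingers, y is the line along which they close (so a half turn about z gives the same grasp; the last joint's range is limited). The gripper opens to 88 mm and grips with 3 to 60 N. Pads are 19 mm wide; open, the fingers measure 130 mm over their backs; the gripper's body (78 mm by 193 mm) begins 47 mm behind the grasp point.
Start: joints at [88.814, 20.546, 0.682, 0, -70.136, -16.507], TCP at [0.205, 0.643, 0.227] pointing down, gripper open.
Joint ranges: [-176.03, 176.03], [-82.01, 121.73], [-58.28, 71.71], [-173.87, 95.51], [-174.79, -0.11], [-173.66, 173.66]. Speed limits (degrees/s): [136.94, 136.94, 172.46, 180, 180, 180].

INTERFACE

Orientations are given as [roll, pitch, yaw] about the fixed x, y, z axes, in that order (R = Rz(yaw) Ry(pitch) Rx(roll)).
In Python, from plant import r gives the robot as it stands. The module is installed in compiled form; this text tells all that it offers.
- The arm moves only by the tool jog_arm, never from a script. Its arguments are lists of equal length, an entry for each row: "travel": the shift along the tool's x, y, z each as a share of 50 cm, from -1 to 1, a list of three; "dr": the turn, a rotation vector about the tool's x, y, z each as a share of 360 degrees, from -1 to 1, a list of three; "claw": the opening, from 0 (shut) to 1 (fully open). A call has exactly 10 rows; each row is the pose to reach, as a shift and turn from the pose commanded when the call began, along the tool's axes at that moment, turning the shorter way round; what a row does not reach only later rows make up. A row lasts 1/8 s, in which the tool goes at most 62.5 mm and 10.7 degrees, less where a joint would pass 70% of its speed; a pose out of reach is approached as far as the arm can. A call with a number of a shift or a turn outside -1 to 1 is refused whole. A call with a gripper value outside its range is refused whole. The fingers move at their own pace and stop on an object; "newtons" is the grip in N (left out, the last holds). Time passes only in rows, so rows that repeat a pose let the fingers close, or fill a call up. It gives the time, the measured TCP pose, the force, the opening and the grip force at its end, in the units of the state.
- r.get_state(): the state, without advancing time (a new reading comes with each control period).
- r.capture(name): name is "side" or "top" or "wrist"; returns a dict with "pixels" (384x512x3 uint8, red, green, blue), "range_z" (384x512 float32, m along the optical axis (not along the pixel's ray), 0 where there is no reading), "fx", "fy", "cx", "cy" (pixels), "position" and "attitude" of the camera in the world; the wrist camera has in their place "hand_eye" (4x4, takes a point from camera to tool coordinates, whose origin is the TCP and whose axes are the flange's). Camera axes: x right, y up, looking along -z (the intrinsics and any distortion apply to the point x, -y, -z); pixel columns grow to the right and rows downward; lengths in m; the calibration is good to about 2 mm. The wrist camera is an equidistant fisheye: a pixel r from the principal point sees the ray r / f radians off the axis. A picture is of the moment at which its call begins: read the wrist's pose just before it.
- r.close_job(): hands the job in; it is judged then, once.
Trained networks look in the newest picture that a camera, given by its name, has taken for a name from the list of things; names that differ only in an ending like _2 or _b are one class to them, and where a whole thing is asked for, a point or a joint stands for the part that bears it (a point fixed in the world has none). Each returns a list of dicts, best first, with "conf" (0 to 1); they miss things now and then, are a little off and sometimes report something else, mostly with a low value. They report only what shows in the picture. A call takes as long as a camera call.
- r.boxes_of(name, camera): "extent" ([left, top, right, bottom] in pixels, round what is visible of it).
- r.regions_of(name, camera): "pixels" (384x512 bool, what is visible of it) and "extent" ([left, top, right, bottom] in pixels, round what is visible of it).
- r.tip_of(name, camera): "at" ([column, row] in pixels: a listed point, or the origin of a listed thing).
The state is a dict: "time_s": time; "joints": joint angles; "qd": joint speeds; "joint_torque": joint torques, N m; "tcp_pos": TCP position; "eef_rot": TCP orientation; "contact_force": force on the tool from outside, world axes, zero at the start; "moment": the same for the moment, N m; "gripper_width": finger opening in m; "gripper_force": force on a finger pad.
Only numpy, scipy, OpenCV 4.12 (cv2) and the standard library are available. Lean on these libraries where they do the work, as an engineer would, in place of code of your own. Each camera call takes 0.05 s, during which the arm holds its last target. There are 200 camera calls.

TASK

Three sockets that look the same outside stand on the bench; try them one after another on the big hex nut of the drive cover, without forcing, until you find the one that slides right down over the nut. Stand any socket that does not fit back upright on the bench top, and disturb nothing else on the bench. Finish while still holding the fitting socket upright in the gripper, fully seated on the nut: do not let go of it.

Things in the scene. Friction and masses are not known exactly. Their poses are not given: they have to be found in the camera images.
- nut_seat (a point): Steel hex nut, tight and fixed on the drive cover: 24 mm across flats, 16 mm high, top edge chamfered, a 12 mm stud standing 4 mm above it. Point: on the nut's axis at its foot, on the washer (48 mm diameter), 37 mm above the bench. z up; two flats of the nut face +y and -y (flats repeat every 60 degrees); x and y run along the edges of the cover's square foot.
- drive_cover: Bolted-down aluminium casting that carries the nut: square foot 80 x 80 x 12 mm, a screw head (to 17 mm high) at each corner, round ribbed boss 70 mm in diameter to 34 mm high, washer on it to 37 mm. Origin at the centre of its underside, on the bench; axes as nut_seat.
- socket_1_grip (a point): A socket of three alike outside: steel body 38 mm in diameter, 36 mm tall, bore down; fixed on it an adapter: dark 14 mm neck, then a flat tang 26 mm along x, 14 mm along y, 40 mm tall (60 to 100 mm up); 0.14 kg. Point: tang centre, 80 mm above the lower rim; z up. Grip across y. Hex bore 24 mm deep, two flats facing +y and -y. Which bore it has (see its body) cannot be seen or told from name or place.
- socket_1: The same socket; origin at the centre of its lower rim, same axes. One of the three sockets has a bore 27 mm across flats: it goes down over the nut until its rim rests on the washer. The other two (21 and 17 mm) are too small and stop on top of the nut, 13 mm or more above the washer.
- socket_2_grip (a point): A socket of three alike outside: steel body 38 mm in diameter, 36 mm tall, bore down; fixed on it an adapter: dark 14 mm neck, then a flat tang 26 mm along x, 14 mm along y, 40 mm tall (60 to 100 mm up); 0.14 kg. Point: tang centre, 80 mm above the lower rim; z up. Grip across y. Hex bore 24 mm deep, two flats facing +y and -y. Which bore it has (see its body) cannot be seen or told from name or place.
- socket_2: The same socket; origin at the centre of its lower rim, same axes. One of the three sockets has a bore 27 mm across flats: it goes down over the nut until its rim rests on the washer. The other two (21 and 17 mm) are too small and stop on top of the nut, 13 mm or more above the washer.
- socket_3_grip (a point): A socket of three alike outside: steel body 38 mm in diameter, 36 mm tall, bore down; fixed on it an adapter: dark 14 mm neck, then a flat tang 26 mm along x, 14 mm along y, 40 mm tall (60 to 100 mm up); 0.14 kg. Point: tang centre, 80 mm above the lower rim; z up. Grip across y. Hex bore 24 mm deep, two flats facing +y and -y. Which bore it has (see its body) cannot be seen or told from name or place.
- socket_3: The same socket; origin at the centre of its lower rim, same axes. One of the three sockets has a bore 27 mm across flats: it goes down over the nut until its rim rests on the washer. The other two (21 and 17 mm) are too small and stop on top of the nut, 13 mm or more above the washer.
- small_box_mid (a point): bystander to be left alone: dark brown parts box 40 x 70 x 22 mm; the point is at its middle
- gun_spanner_mid (a point): bystander to be left alone: flat metal spanner 28 x 176 x 9 mm; the point is at its middle
- funnel_mid (a point): bystander to be left alone: small red funnel standing mouth down, diameter 69, 70 mm tall; the point is at its middle
- beige_meter_head (a point): Obstacle, fixed: middle of the head of a tall beige meter on a yellow stand beyond the balance. The head fills about x -100 to +100, y -80 to +85, z -75 to +80 mm round this point (330 mm above the bench at its top): go from the sockets to the nut along the near edge of the bench (within about 0.5 m of the robot's axis), or above it.
- grey_meter_head (a point): Obstacle, fixed: middle of the head of a tall dark grey meter to the right of the nut; it fills about 105 mm either way in x, 95 mm in y, 70 mm in z round this point (330 mm above the bench at its top); its stand is 80 mm wide below, on a 160 x 150 x 60 mm foot.
- balance_pan (a point): Obstacle, fixed: middle of the round pan of a balance that stands between the sockets and the nut; pan about 280 mm in diameter, its rim 106 mm above the bench. Carry sockets over it with their lower rim clear of that.

How it is judged:
By the outcome, as a careful person would: the job done as asked, in the order asked, and still so for the second after the job is handed in, while the arm keeps its last pose, push and grip.
It also fails if it takes over 72 s, if anything falls off the work surface, if the arm or the gripper's body presses on something with over 40 N, if the wrist force passes 120 N, or if a joint passes its speed limit or range.

## Working session

There is one attempt and no reset: what is moved stays moved. The work goes in short steps, Python scripts to look and compute and a tool call to move; the robot and the scene stay as the last step left them, time stands still between calls to the robot, and variables do not carry over. Pictures are saved under pics/ and viewed, at most 10 in all, crops included, and the job is handed in when it is done.

Besides the shell and the picture viewer there is one more tool, called after "Emit:" by a JSON object that holds its "name" and its "arguments", one argument or row to a line. jog_arm: Moves the arm, as the interface text tells. Its arguments: {"type":"object","properties":{"travel":{"type":"array"},"dr":{"type":"array"},"claw":{"type":"array"},"newtons":{"type":"number"}},"required":["travel","dr","claw"]}

```bash
mkdir -p pics; cat > h.py <<'E'
import numpy as np, cv2
from scipy.spatial.transform import Rotation as R
from plant import r
def cloud(c):
    Z=c["range_z"]; v,u=np.mgrid[0:384,0:512]
    P=np.stack([(u-c["cx"])/c["fx"]*Z,-(v-c["cy"])/c["fy"]*Z,-Z],-1)
    A=np.array(c["attitude"])
    M=A if A.shape==(3,3) else R.from_euler('xyz',A,degrees=True).as_matrix()
    return P@M.T+np.array(c["position"]), Z>0
E
python3 - <<'E'
from h import *
print(r.get_state())
for n in ("top","side"):
    c=r.capture(n); print(n,{k:c[k] for k in c if k not in("pixels","range_z")})
    cv2.imwrite(f"pics/{n}0.png",c["pixels"][...,::-1])
    P,ok=cloud(c); np.savez(f"{n}.npz",P=P,ok=ok,im=c["pixels"])
    for t in ("nut_seat","socket_1_grip","socket_1","drive_cover","balance_pan","grey_meter_head","beige_meter_head","funnel_mid","small_box_mid","gun_spanner_mid"):
        for d in r.tip_of(t,n)[:4]:
            a=np.round(d["at"]).astype(int); 
            print(t,a,round(d["conf"],2),np.round(P[min(a[1],383),min(a[0],511)],3))
E
```

```text
{'time_s': 0.0, 'joints': array([ 8.88129258e+01,  2.05922537e+01,  6.33356587e-01, -2.03394444e-02,
       -7.01356515e+01, -1.65067783e+01]), 'qd': array([ 0.01766963, -0.07384286, -0.03336382,  0.00972844, -0.04303349,
       -0.08484121]), 'joint_torque': array([ 9.08765778e-04, -5.82712841e+01,  2.93042529e+01,  6.99683368e+00,
        6.95352210e-03, -1.65289262e-04]), 'tcp_pos': array([0.20503023, 0.64259019, 0.22560959]), 'eef_rot': array([ 1.79903915e+02, -8.53439188e-03, -1.77007724e+01]), 'contact_force': array([-0.57405039, -0.3088856 ,  0.81500761]), 'moment': array([-0.00420193, -0.01979193,  0.02970897]), 'gripper_force': 0.0, 'gripper_width': 0.08765767574056488}
top {'fx': 396.4026374018249, 'fy': 396.4026374018249, 'cx': 249.8553340855793, 'cy': 193.4968757563913, 'position': array([0.39378288, 0.11531277, 1.4231113 ]), 'attitude': array([  6.17804173,  -0.34199769, -88.74769668])}
nut_seat [165 224] 0.69 [0.429 0.394 0.083]
nut_seat [299 227] 0.64 [ 0.43  -0.062  0.048]
socket_1_grip [180 181] 0.6 [0.574 0.347 0.098]
socket_1 [169 222] 0.61 [0.438 0.391 0.031]
sock
[... 659 characters left out ...]
  51.61928655,   -1.21546091, -167.31741628])}
nut_seat [285 199] 0.84 [ 0.441 -0.051  0.037]
nut_seat [287 298] 0.63 [0.363 0.377 0.02 ]
nut_seat [219 262] 0.42 [0.572 0.354 0.095]
socket_1_grip [221 262] 0.82 [0.567 0.352 0.093]
socket_1_grip [287 196] 0.55 [ 0.436 -0.062  0.043]
socket_1 [216 279] 0.72 [0.578 0.371 0.037]
socket_1 [241 287] 0.61 [0.5   0.379 0.032]
socket_1 [262 305] 0.6 [0.428 0.421 0.023]
drive_cover [284 205] 0.56 [ 0.441 -0.04   0.016]
balance_pan [244 218] 0.72 [0.549 0.142 0.088]
funnel_mid [189 265] 0.68 [0.67  0.348 0.049]
funnel_mid [263 306] 0.38 [0.425 0.421 0.02 ]
funnel_mid [286 197] 0.34 [ 0.439 -0.059  0.04 ]
small_box_mid [289 297] 0.82 [0.357 0.375 0.024]
```

```bash
python3 - <<'E'
from h import *
T=np.load("top.npz");S=np.load("side.npz")
b=cv2.resize(T["im"][120:280,120:340],None,fx=3.6,fy=3.6,interpolation=cv2.INTER_CUBIC)
cv2.imwrite("pics/topc.png",b[...,::-1])
b=cv2.resize(S["im"][150:330,150:350],None,fx=3.3,fy=3.3,interpolation=cv2.INTER_CUBIC)
cv2.imwrite("pics/sidec.png",b[...,::-1])
def pts(z0,z1,c,rad,D):
    P=D["P"][D["ok"]]; return P[(P[:,2]>z0)&(P[:,2]<z1)&(np.hypot(*(P[:,:2]-c).T)<rad)]
def circ(p):
    A=np.c_[2*p[:,:2],np.ones(len(p))]; s=np.linalg.lstsq(A,(p[:,:2]**2).sum(1),rcond=None)[0]; return s[:2]
for n,D in (("top",T),("side",S)):
  print(n)
  for c in ((.433,.397),(.498,.352),(.572,.35),(.437,-.066)):
    for z0,z1 in ((.09,.11),(.028,.044),(.045,.065),(.005,.02)):
        p=pts(z0,z1,c,.06 if c[1]<0 else .04,D)
        if len(p)>4:
            q=cv2.minAreaRect((p[:,:2]*1000).astype(np.float32)); print(c,z0,len(p),'med',np.median(p,0).round(4),'rect',np.round(q[0],1),np.round(q[1],1),round(q[2],1))
E
```

```text
top
(0.433, 0.397) 0.09 35 med [0.4349 0.4004 0.0995] rect [433.  400.3] [13.5 24.9] 77.3
(0.433, 0.397) 0.028 49 med [0.431  0.3931 0.0357] rect [432.5 398.7] [31.6 31.5] 0.9
(0.433, 0.397) 0.045 5 med [0.4299 0.3949 0.0582] rect [431.6 395.3] [ 2.2 24.8] 73.2
(0.433, 0.397) 0.005 242 med [0.4355 0.3926 0.0092] rect [433.4 398.2] [74.6 77.5] 1.3
(0.498, 0.352) 0.09 34 med [0.5   0.358 0.098] rect [501.7 359. ] [25.1 14.1] 23.4
(0.498, 0.352) 0.028 51 med [0.4987 0.3506 0.0344] rect [500.5 355.8] [30.7 35.8] 55.8
(0.498, 0.352) 0.045 5 med [0.4994 0.3522 0.0595] rect [497.  352.1] [ 6.  17.3] 77.0
(0.498, 0.352) 0.005 95 med [0.4783 0.3639 0.0109] rect [496.1 356.4] [61.9 67.4] 46.6
(0.572, 0.35) 0.09 33 med [0.5751 0.3512 0.0984] rect [576.2 352. ] [25.5 13.7] 26.9
(0.572, 0.35) 0.028 56 med [0.5731 0.3448 0.0357] rect [575.2 349.5] [32.8 34.8] 47.3
(0.572, 0.35) 0.005 15 med [0.5614 0.3392 0.0062] rect [565.7 344.1] [31.  50.9] 46.9
(0.437, -0.066) 0.028 257 med [ 0.437  -0.0676  0.0343] rect [437.4 -70.9] [67.3 66.6] 79.7
(0.437, -0.066) 0.045 42 med [ 0.4372 -0.0698  0.0521] rect
[... 743 characters left out ...]
, 0.352) 0.005 125 med [0.4803 0.3715 0.013 ] rect [482.1 366.6] [55.2 35.5] 43.6
(0.572, 0.35) 0.09 55 med [0.5737 0.3547 0.0983] rect [574.8 352.6] [26.4 18.7] 25.5
(0.572, 0.35) 0.028 90 med [0.5709 0.3587 0.0362] rect [574.6 354.3] [36.9 33.3] 4.5
(0.572, 0.35) 0.045 25 med [0.5733 0.3567 0.0578] rect [575.7 357.3] [24.   9.6] 10.6
(0.572, 0.35) 0.005 43 med [0.5677 0.3671 0.0125] rect [564.8 361.3] [50.7 17.6] 18.2
(0.437, -0.066) 0.028 148 med [ 0.4352 -0.0576  0.0347] rect [437.6 -68. ] [64.5 68.5] 30.1
(0.437, -0.066) 0.045 34 med [ 0.435  -0.0643  0.0527] rect [434.5 -67.6] [26.7 23.8] 25.5
(0.437, -0.066) 0.005 126 med [ 0.4133 -0.0394  0.0113] rect [430.4 -63.5] [ 81.9 108.7] 18.7
```

View pics/topc.png

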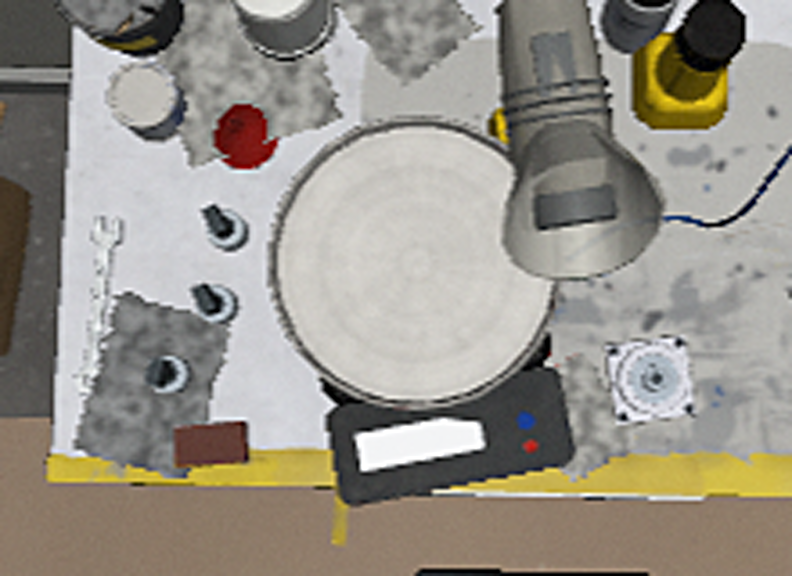

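View pics/sidec.png

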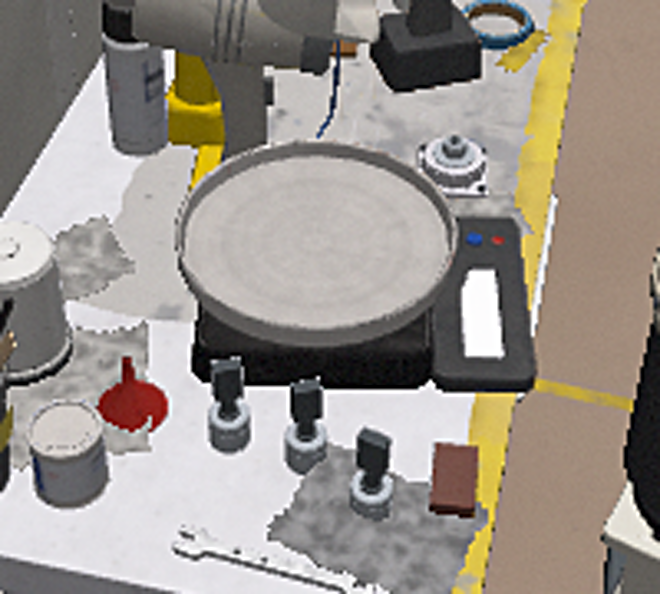

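The top crop shows the sockets at about (165,373), (213,302) and (225,227) px, and the nut and cover at (652,378). The side crop shows all three sockets upright, the nut behind the balance, and nothing between the start pose and the sockets. I'll hover over the socket nearest the near edge (A).

Emit:
{"name": "jog_arm", "arguments": {
  "travel": [
    [0.582,0.323,0],
    [0.582,0.323,0],
    [0.582,0.323,0],
    [0.582,0.323,0],
    [0.582,0.323,0],
    [0.582,0.323,0],
    [0.582,0.323,0],
    [0.582,0.323,0],
    [0.582,0.323,0],
    [0.582,0.323,0]
  ],
  "dr": [
    [0,0,0],
    [0,0,0],
    [0,0,0],
    [0,0,0],
    [0,0,0],
    [0,0,0],
    [0,0,0],
    [0,0,0],
    [0,0,0],
    [0,0,0]
  ],
  "claw": [0.6,0.6,0.6,0.6,0.6,0.6,0.6,0.6,0.6,0.6],
  "newtons": 30
}}

```text
time_s: 2.35
tcp_pos: [0.4327, 0.4015, 0.2265]
eef_rot: [180.0, 0.0, -17.6]
contact_force: [0.0, 0.2, 0.6]
gripper_width: 0.0527
gripper_force: 0.0
```

```bash
cat >> h.py <<'E'
def wcloud():
    s=r.get_state(); c=r.capture("wrist"); Z=c["range_z"]; v,u=np.mgrid[0:384,0:512]
    x=(u-c["cx"])/c["fx"]; y=(v-c["cy"])/c["fy"]; t=np.hypot(x,y); k=np.tan(np.minimum(t,1.5))/np.maximum(t,1e-9)
    P=np.stack([x*k*Z,-y*k*Z,-Z],-1); H=np.array(c["hand_eye"]); P=P@H[:3,:3].T+H[:3,3]
    W=R.from_euler('xyz',s["eef_rot"],degrees=True).as_matrix()
    return P@W.T+s["tcp_pos"],(Z>0)&(t<1.4),c,s
def go(p,yaw):   # numbers for a move: travel, dr (tool kept upright)
    s=r.get_state(); W=R.from_euler('xyz',s["eef_rot"],degrees=True); G=R.from_euler('xyz',[180,0,yaw],degrees=True)
    return np.round(W.inv().apply(np.array(p)-s["tcp_pos"])/.5,4), np.round((W.inv()*G).as_rotvec(degrees=True)/360,4)
def rects(P,ok,c,rad,bands):
    P=P[ok]
    for z0,z1 in bands:
        p=P[(P[:,2]>z0)&(P[:,2]<z1)&(np.hypot(*(P[:,:2]-c).T)<rad)]
        if len(p)>5:
            q=cv2.minAreaRect((p[:,:2]*1000).astype(np.float32)); print(c,z0,len(p),'med',np.median(p,0).round(4),'rect',np.round(q[0],1),np.round(q[1],1),round(q[2],1))
E
python3 - <<'E'
from h import *
P,ok,c,s=wcloud()
print(s["tcp_pos"],s["eef_rot"],np.array(c["hand_eye"]).round(3).tolist(),c["fx"],c["cx"],c["cy"])
cv2.imwrite("pics/w1.png",c["pixels"][...,::-1])
for q in ((.4325,.4015),(.501,.36),(.5755,.352)): rects(P,ok,q,.035,((.09,.11),(.028,.044)))
for t in ("socket_1_grip","socket_1"):
    for d in r.tip_of(t,"wrist")[:4]: print(t,np.round(d["at"]),d["conf"])
E
```

```text
[0.43267917 0.4015446  0.22647423] [ 1.79994134e+02  1.51487465e-03 -1.76105659e+01] [[-0.0, 0.963, 0.268, 0.071], [1.0, 0.0, 0.0, 0.001], [0.0, 0.268, -0.963, -0.159], [0.0, 0.0, 0.0, 1.0]] 297.3186396354542 251.78999891397586 189.6356388167988
(0.4325, 0.4015) 0.09 378 med [0.4329 0.4001 0.1002] rect [431.8 400.5] [14.  26.2] 75.5
(0.4325, 0.4015) 0.028 481 med [0.4373 0.3961 0.0363] rect [433.  399.9] [37.4 34.7] 72.8
(0.501, 0.36) 0.09 394 med [0.5002 0.3582 0.1003] rect [500.1 357.9] [25.7 14.1] 28.0
(0.501, 0.36) 0.028 398 med [0.5006 0.3654 0.0363] rect [501.5 358.9] [34.8 37.5] 46.2
(0.5755, 0.352) 0.09 421 med [0.5736 0.3511 0.1001] rect [574.5 350.7] [26.6 14.7] 27.8
(0.5755, 0.352) 0.028 426 med [0.5665 0.3576 0.0364] rect [570.3 352.6] [37.7 27.4] 65.3
socket_1_grip [258.  33.] 0.72
socket_1 [254. 163.] 0.95
socket_1 [256.  49.] 0.83
socket_1 [270. 101.] 0.55
```

View pics/w1.png

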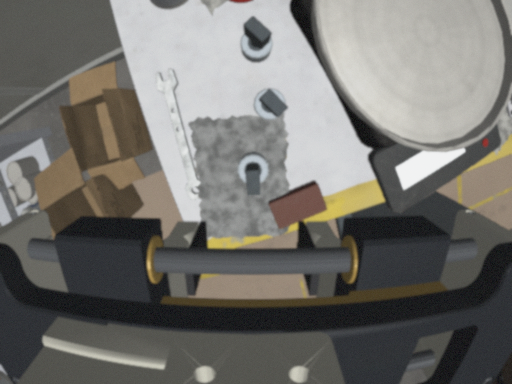

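The wrist view shows tang A at about (253,178) px, with a clear gap on both sides for the fingers. I'll descend and grip.

Emit:
{"name": "jog_arm", "arguments": {
  "travel": [
    [-0.001,0.002,0.1],
    [-0.001,0.002,0.2],
    [-0.001,0.002,0.28],
    [-0.001,0.002,0.331],
    [-0.001,0.002,0.331],
    [-0.001,0.002,0.331],
    [-0.001,0.002,0.331],
    [-0.001,0.002,0.331],
    [-0.001,0.002,0.331],
    [-0.001,0.002,0.331]
  ],
  "dr": [
    [0,0,-0.0086],
    [0,0,-0.0086],
    [0,0,-0.0086],
    [0,0,-0.0086],
    [0,0,-0.0086],
    [0,0,-0.0086],
    [0,0,-0.0086],
    [0,0,-0.0086],
    [0,0,-0.0086],
    [0,0,-0.0086]
  ],
  "claw": [0.6,0.6,0.6,0.6,0.6,0.05,0.05,0.05,0.05,0.05],
  "newtons": 30
}}

```text
time_s: 3.75
tcp_pos: [0.4326, 0.4001, 0.0615]
eef_rot: [-180.0, -0.0, -14.6]
contact_force: [-0.7, -0.1, 2.7]
gripper_width: 0.0138
gripper_force: 30.0
```

```bash
python3 - <<'E'
from h import *
for f in("top","side"):
    D=np.load(f+".npz");P=D["P"];P=P[D["ok"]&(P[...,0]>.2)&(P[...,0]<.9)&(P[...,1]<.3)&(P[...,1]>-.5)]
    h=P[(P[:,2]>.18)&(P[:,2]<.35)]
    for s in (h[h[:,1]>-.13],h[h[:,1]<-.13]):
        if len(s): print(f,len(s),s.min(0).round(3),s.max(0).round(3))
    m=D["P"]; 
    # foot orientation: foot-top points, min-area square scored by rect over angles
    p=P[(P[:,2]>.004)&(P[:,2]<.022)&(np.abs(P[:,0]-.4375)<.065)&(np.abs(P[:,1]+.069)<.065)]
    for a in range(-45,45,5):
        t=np.radians(a); q=(p[:,:2]-[.4375,-.069])@np.array([[np.cos(t),-np.sin(t)],[np.sin(t),np.cos(t)]])
        print(a,np.round(np.percentile(q,[3,97],axis=0).ravel(),3),end=' | ')
    print()
D=np.load("top.npz"); b=cv2.resize(D["im"][200:250,270:330],None,fx=9,fy=9,interpolation=cv2.INTER_CUBIC); cv2.imwrite("pics/nut.png",b[...,::-1])
E
```

```text
top 3007 [ 0.512 -0.125  0.18 ] [0.828 0.095 0.35 ]
top 2055 [ 0.407 -0.355  0.182] [ 0.708 -0.145  0.35 ]
-45 [-0.072 -0.051  0.054  0.052] | -40 [-0.073 -0.051  0.055  0.053] | -35 [-0.073 -0.052  0.055  0.053] | -30 [-0.072 -0.053  0.054  0.054] | -25 [-0.071 -0.052  0.053  0.055] | -20 [-0.07  -0.051  0.054  0.055] | -15 [-0.067 -0.05   0.055  0.057] | -10 [-0.065 -0.052  0.054  0.059] | -5 [-0.063 -0.054  0.053  0.06 ] | 0 [-0.06  -0.052  0.052  0.059] | 5 [-0.059 -0.053  0.049  0.059] | 10 [-0.056 -0.053  0.051  0.06 ] | 15 [-0.055 -0.053  0.05   0.062] | 20 [-0.053 -0.053  0.048  0.064] | 25 [-0.053 -0.054  0.048  0.066] | 30 [-0.052 -0.056  0.049  0.069] | 35 [-0.051 -0.057  0.05   0.07 ] | 40 [-0.051 -0.056  0.051  0.072] | 
side 2456 [ 0.51  -0.125  0.18 ] [0.825 0.096 0.35 ]
side 1388 [ 0.404 -0.339  0.181] [ 0.705 -0.173  0.35 ]
-45 [-0.074 -0.056  0.045  0.029] | -40 [-0.073 -0.056  0.046  0.03 ] | -35 [-0.073 -0.055  0.046  0.032] | -30 [-0.072 -0.053  0.047  0.035] | -25 [-0.071 -0.051  0.047  0.039] | -20 [-0.068 -0.048  0.046  0.044] | -15 [-0.066 -0.049  0.045  0.047] | -10 [-0.065 -0.046  0.044  0.05 ] | -5 [-0.064 -0.043  0.041  0.053] | 0 [-0.062 -0.041  0.039  0.057] | 5 [-0.059 -0.041  0.038  0.06 ] | 10 [-0.057 -0.041  0.036  0.063] | 15 [-0.056 -0.039  0.034  0.065] | 20 [-0.054 -0.04   0.033  0.068] | 25 [-0.056 -0.041  0.033  0.069] | 30 [-0.056 -0.041  0.032  0.071] | 35 [-0.056 -0.043  0.03   0.073] | 40 [-0.055 -0.044  0.03   0.074] |
```

View pics/nut.png

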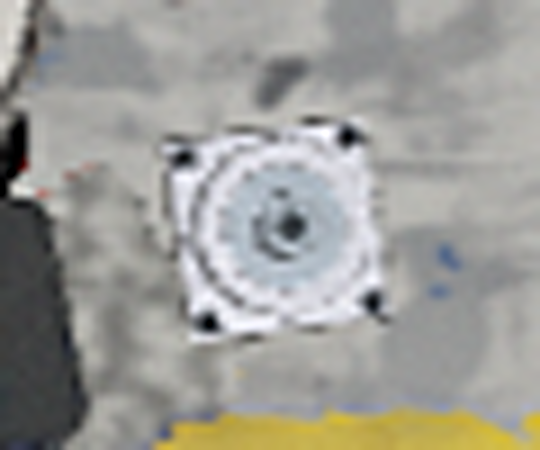

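The nut crop shows the foot's screw heads at (182,158), (348,135), (372,300) and (207,320), so the foot yaw is about 9° mod 90. The nut hex itself isn't resolved at this scale. Next I'll check gripper-body clearance against the meter heads for the candidate yaws.

```bash
python3 - <<'E'
from h import *
Q=[]
for f in("top","side"):
    D=np.load(f+".npz");P=D["P"];P=P[D["ok"]&(P[...,0]>.2)&(P[...,0]<.9)&(P[...,1]<.25)&(P[...,1]>-.5)&(P[...,2]>.15)&(P[...,2]<.4)]; Q.append(P)
Q=np.vstack(Q)
def clr(q,yaw):
    t=np.radians(yaw); d=(Q[:,:2]-q)@np.array([[np.cos(t),-np.sin(t)],[np.sin(t),np.cos(t)]])
    e=np.maximum(np.abs(d)-[.039,.0965],0); n=np.hypot(*e.T); i=n.argmin(); return round(n[i],3),Q[i].round(3)
for y in range(-90,90,15): print(y,clr((.4375,-.069),y))
for y in (9,69,-51,39,-21,-81): print(y,clr((.4375,-.069),y))
for yy in np.arange(.4,-.06,-.06): print(round(yy,2),[clr((x,yy),0)[0] for x in(.37,.40,.43)],[clr((x,yy),-21)[0] for x in(.37,.40,.43)])
E
```

```text
-90 (np.float64(0.0), array([ 0.534, -0.032,  0.269]))
-75 (np.float64(0.0), array([ 0.522, -0.011,  0.252]))
-60 (np.float64(0.003), array([ 0.519, -0.01 ,  0.247]))
-45 (np.float64(0.0), array([ 0.53 , -0.029,  0.264]))
-30 (np.float64(0.0), array([ 0.518, -0.006,  0.253]))
-15 (np.float64(0.013), array([0.513, 0.015, 0.244]))
0 (np.float64(0.034), array([0.51 , 0.032, 0.248]))
15 (np.float64(0.055), array([ 0.519, -0.01 ,  0.247]))
30 (np.float64(0.061), array([ 0.519, -0.01 ,  0.247]))
45 (np.float64(0.055), array([ 0.53 , -0.029,  0.264]))
60 (np.float64(0.041), array([ 0.545, -0.039,  0.285]))
75 (np.float64(0.018), array([ 0.545, -0.039,  0.285]))
9 (np.float64(0.048), array([0.51 , 0.032, 0.248]))
69 (np.float64(0.027), array([ 0.545, -0.039,  0.285]))
-51 (np.float64(0.001), array([ 0.53 , -0.029,  0.264]))
39 (np.float64(0.058), array([ 0.53 , -0.029,  0.264]))
-21 (np.float64(0.007), array([0.515, 0.008, 0.251]))
-81 (np.float64(0.0), array([ 0.527, -0.019,  0.259]))
0.4 [np.float64(0.247), np.float64(0.234), np.float64(0.223)] [np.float64(0.261), np.float64(0.244), np.flo
[... 154 characters left out ...]
), np.float64(0.131), np.float64(0.113)] [np.float64(0.176), np.float64(0.153), np.float64(0.131)]
0.22 [np.float64(0.118), np.float64(0.091), np.float64(0.068)] [np.float64(0.149), np.float64(0.121), np.float64(0.094)]
0.16 [np.float64(0.103), np.float64(0.073), np.float64(0.043)] [np.float64(0.128), np.float64(0.1), np.float64(0.072)]
0.1 [np.float64(0.101), np.float64(0.071), np.float64(0.041)] [np.float64(0.106), np.float64(0.078), np.float64(0.05)]
0.04 [np.float64(0.101), np.float64(0.071), np.float64(0.041)] [np.float64(0.085), np.float64(0.057), np.float64(0.029)]
-0.02 [np.float64(0.101), np.float64(0.071), np.float64(0.041)] [np.float64(0.071), np.float64(0.041), np.float64(0.011)]
```

Emit:
{"name": "jog_arm", "arguments": {
  "travel": [
    [0,0,-0.1],
    [0,0,-0.22],
    [0,0.05,-0.33],
    [0.02,0.12,-0.42],
    [0.043,0.235,-0.437],
    [0.066,0.35,-0.437],
    [0.09,0.465,-0.437],
    [0.112,0.58,-0.437],
    [0.135,0.7,-0.437],
    [0.159,0.827,-0.437]
  ],
  "dr": [
    [0,0,0],
    [0,0,0],
    [0,0,0],
    [0,0,-0.01],
    [0,0,-0.02],
    [0,0,-0.03],
    [0,0,-0.04],
    [0,0,-0.05],
    [0,0,-0.06],
    [0,0,-0.0656]
  ],
  "claw": [0.05,0.05,0.05,0.05,0.05,0.05,0.05,0.05,0.05,0.05]
}}

```text
time_s: 5.0
tcp_pos: [0.4046, -0.0198, 0.2797]
eef_rot: [-180.0, -0.0, 9.2]
contact_force: [1.9, -0.6, -1.5]
gripper_width: 0.0139
gripper_force: 30.0
```

```bash
python3 - <<'E'
from h import *
P,ok,c,s=wcloud()
print(s["tcp_pos"],s["eef_rot"],s["joints"].round(1),s["gripper_width"])
im=c["pixels"]; n=np.array([.4375,-.069,.05])
d=np.where(ok,np.linalg.norm(P-n,axis=-1),9); i=np.unravel_index(d.argmin(),d.shape); print(i,d.min())
rects(P,ok,(.4375,-.069),.03,((.0495,.0545),(.035,.041),(.055,.065)))
rects(P,ok,(.4375,-.069),.058,((.008,.015),(.03,.036)))
v,u=i; v0,u0=max(v-60,0),max(u-75,0)
b=cv2.resize(im[v0:v0+120,u0:u0+150],None,fx=5,fy=5,interpolation=cv2.INTER_CUBIC); print(u0,v0)
cv2.imwrite("pics/w2.png",b[...,::-1])
E
```

```text
[ 0.40459148 -0.0198382   0.27972907] [-1.79979478e+02 -4.46030189e-02  9.16017601e+00] [ 25.4  -8.3 -25.4  -0.  -72.8  73.7] 0.013898885902906456
(np.int64(145), np.int64(291)) 0.003847949176988143
(0.4375, -0.069) 0.0495 206 med [ 0.4371 -0.0701  0.0529] rect [436.3 -71.7] [26.6 23. ] 10.0
(0.4375, -0.069) 0.035 758 med [ 0.4393 -0.0675  0.0371] rect [437.4 -69. ] [56.6 58. ] 22.5
(0.4375, -0.069) 0.055 72 med [ 0.4359 -0.0717  0.0573] rect [435.5 -70.9] [11.7 14.5] 2.3
(0.4375, -0.069) 0.008 891 med [ 0.4489 -0.0532  0.012 ] rect [433.3 -70.8] [86.1 82.8] 9.2
(0.4375, -0.069) 0.03 910 med [ 0.438  -0.0696  0.0344] rect [436.9 -71.7] [66.4 68.2] 57.5
216 85
```

View pics/w2.png

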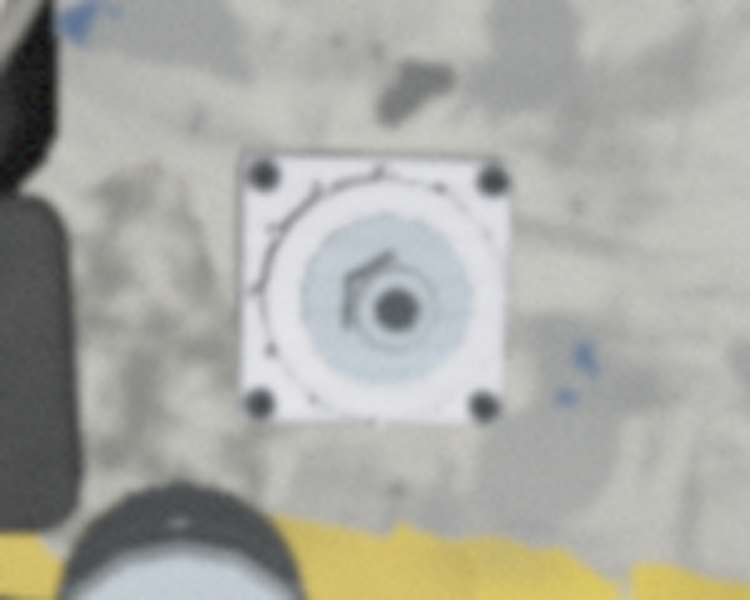

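The wrist crop shows the nut's left flat vertical at about (350,300) and the next flat at 30°, so its flats face ±tool-y and the yaw is about 9°. The nut centre is at about (0.4365, −0.0713). The held socket is at the bottom, around (180,560). I'll move over the nut and stop just above it.

Emit:
{"name": "jog_arm", "arguments": {
  "travel": [
    [0.0466,0.1118,0],
    [0.0466,0.1118,0.02],
    [0.0466,0.1118,0.1],
    [0.0466,0.1118,0.17],
    [0.0466,0.1118,0.22],
    [0.0466,0.1118,0.26],
    [0.0466,0.1118,0.287],
    [0.0466,0.1118,0.287],
    [0.0466,0.1118,0.287],
    [0.0466,0.1118,0.287]
  ],
  "dr": [
    [0,0,0],
    [0,0,0],
    [0,0,0],
    [0,0,0],
    [0,0,0],
    [0,0,0],
    [0,0,0],
    [0,0,0],
    [0,0,0],
    [0,0,0]
  ],
  "claw": [0.05,0.05,0.05,0.05,0.05,0.05,0.05,0.05,0.05,0.05]
}}

```text
time_s: 6.3
tcp_pos: [0.4377, -0.0695, 0.1368]
eef_rot: [-180.0, -0.1, 9.0]
contact_force: [0.3, 0.2, -0.9]
gripper_width: 0.0134
gripper_force: 30.0
```

```bash
python3 - <<'E'
from h import *
s=r.get_state(); print(s["tcp_pos"],s["eef_rot"],s["contact_force"])
def circ(p):
    A=np.c_[2*p[:,:2],np.ones(len(p))]; x=np.linalg.lstsq(A,(p[:,:2]**2).sum(1),rcond=None)[0]; return x[:2].round(4),round(np.sqrt(x[2]+x[0]**2+x[1]**2),4)
for n in("side","top"):
    c=r.capture(n); P,ok=cloud(c); np.savez(n+"1.npz",P=P,ok=ok,im=c["pixels"])
    Q=P[ok]; rects(P,ok,(.4365,-.0713),.045,((.105,.118),(.07,.1),(.03,.036)))
c=r.capture("wrist"); cv2.imwrite("pics/w3.png",c["pixels"][...,::-1])
E
```

```text
[ 0.43770058 -0.06951828  0.13682811] [-1.79995221e+02 -8.64710813e-02  9.02669623e+00] [ 0.31632419  0.20193964 -0.88806674]
(0.4365, -0.0713) 0.105 55 med [ 0.4353 -0.0582  0.1113] rect [435.6 -63.7] [33.8 33. ] 34.6
(0.4365, -0.0713) 0.07 59 med [ 0.4332 -0.0543  0.09  ] rect [433.8 -57. ] [37.7 22.8] 12.4
(0.4365, -0.0713) 0.03 84 med [ 0.4343 -0.0542  0.0336] rect [436.2 -67.9] [64.3 70.1] 23.0
```

View pics/w3.png

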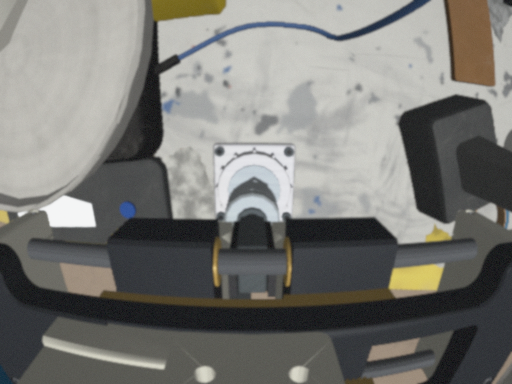

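The wrist view shows the foot spanning columns 213–296 with the socket slightly left of its centre, so I'm about 2 mm off in tool y. I'll correct that and descend gently to the nut top.

Emit:
{"name": "jog_arm", "arguments": {
  "travel": [
    [-0.003,0.0036,0],
    [-0.003,0.0036,0.01],
    [-0.003,0.0036,0.02],
    [-0.003,0.0036,0.028],
    [-0.003,0.0036,0.036],
    [-0.003,0.0036,0.04],
    [-0.003,0.0036,0.044],
    [-0.003,0.0036,0.047],
    [-0.003,0.0036,0.05],
    [-0.003,0.0036,0.05]
  ],
  "dr": [
    [0,0,0],
    [0,0,0],
    [0,0,0],
    [0,0,0],
    [0,0,0],
    [0,0,0],
    [0,0,0],
    [0,0,0],
    [0,0,0],
    [0,0,0]
  ],
  "claw": [0.05,0.05,0.05,0.05,0.05,0.05,0.05,0.05,0.05,0.05]
}}

```text
time_s: 7.7
tcp_pos: [0.4369, -0.0717, 0.1131]
eef_rot: [180.0, -0.1, 9.1]
contact_force: [-7.2, 2.9, 22.6]
gripper_width: 0.0141
gripper_force: 30.0
```

```bash
python3 - <<'E'
from h import *
s=r.get_state(); print(s["tcp_pos"],s["eef_rot"],s["contact_force"],s["moment"])
E
```

```text
[ 0.43685069 -0.07168173  0.11312629] [ 1.79963921e+02 -1.09143819e-01  9.07858515e+00] [-7.16694074  2.94745809 22.5605765 ] [1.04691419 3.00714237 0.07298231]
```

It touched at rim height ≈ 52 mm with a small side force toward −x. I'll lift slightly, shift that way to be sure of the centring, and press lightly again.

Emit:
{"name": "jog_arm", "arguments": {
  "travel": [
    [0,0,-0.006],
    [-0.003,-0.001,-0.006],
    [-0.003,-0.001,-0.004],
    [-0.003,-0.001,-0.002],
    [-0.003,-0.001,0],
    [-0.003,-0.001,0],
    [-0.003,-0.001,0.001],
    [-0.003,-0.001,0.001],
    [-0.003,-0.001,0.001],
    [-0.003,-0.001,0.001]
  ],
  "dr": [
    [0,0,0],
    [0,0,0],
    [0,0,0],
    [0,0,0],
    [0,0,0],
    [0,0,0],
    [0,0,0],
    [0,0,0],
    [0,0,0],
    [0,0,0]
  ],
  "claw": [0.05,0.05,0.05,0.05,0.05,0.05,0.05,0.05,0.05,0.05]
}}

```text
time_s: 8.95
tcp_pos: [0.4359, -0.0714, 0.1134]
eef_rot: [179.9, -0.2, 9.1]
contact_force: [-9.9, 3.2, 32.1]
gripper_width: 0.0137
gripper_force: 30.0
```

```bash
python3 - <<'E'
from h import *
s=r.get_state(); print(s["tcp_pos"],s["eef_rot"],s["contact_force"],s["moment"])
P,ok,c,s=wcloud(); im=c["pixels"]
b=cv2.resize(im[120:240,180:330],None,fx=5,fy=5,interpolation=cv2.INTER_CUBIC)
cv2.imwrite("pics/w4.png",b[...,::-1])
E
```

```text
[ 0.43585904 -0.0713994   0.11339985] [ 1.79944779e+02 -1.74314662e-01  9.10589071e+00] [-9.91976844  3.19954962 32.12905683] [1.58578158 3.90339686 0.02398167]
```

View pics/w4.png

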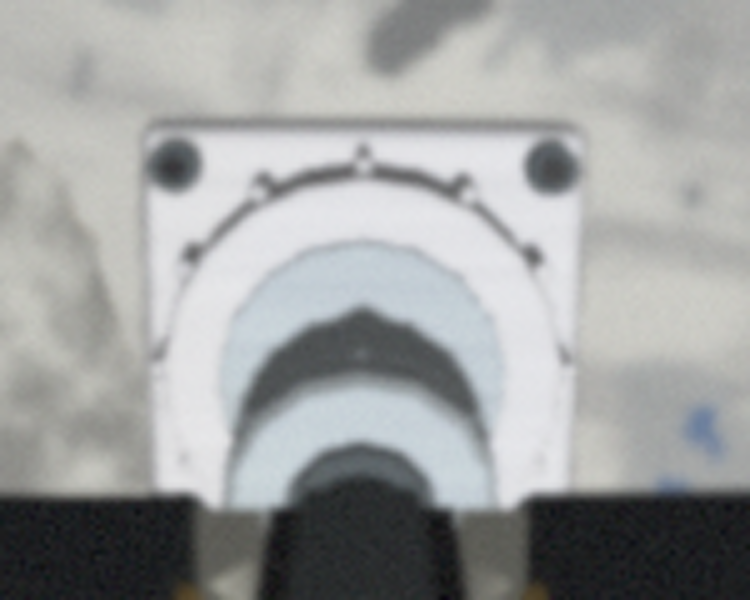

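The socket and washer centres both lie at column ≈361 in the crop, so tool y is good. I'll check x from the foot, washer and socket front edges.

```bash
python3 - <<'E'
from h import *
P,ok,c,s=wcloud(); W=R.from_euler('xyz',s["eef_rot"],degrees=True)
T=W.inv().apply((P-s["tcp_pos"]).reshape(-1,3)).reshape(P.shape)  # tool frame
zw=P[...,2]
def front(z0,z1,half):  # circle/edge fit of outermost +x points per tool-y bin
    m=ok&(zw>z0)&(zw<z1)&(np.abs(T[...,1])<half)&(T[...,0]<.07)&(T[...,0]>-.05); t=T[m]; 
    out=[]
    for y in np.arange(-half,half,.002):
        k=t[np.abs(t[:,1]-y)<.0012]
        if len(k): out.append([k[:,0].max(),y])
    return np.array(out)
def fitc(o,rad):
    from scipy.optimize import least_squares
    return least_squares(lambda p:np.hypot(o[:,0]-p[0],o[:,1]-p[1])-rad,[0,0],loss='soft_l1',f_scale=.0005).x*1000
print('foot x',(np.median(front(.009,.0145,.03)[:,0])-.040)*1000)
print('boss',fitc(front(.031,.0358,.028),.035))
print('washer',fitc(front(.0358,.040,.018),.024))
print('sock',fitc(front(.080,.096,.014),.019), np.median(zw[195:203,245:258]))
v=np.arange(140,215,3); print(np.c_[v,T[v,252,0]*1000,zw[v,252]*1000].round(1).tolist())
E
```

```text
foot x -0.6520301423216662
boss [-9.48692295e-01 -2.37079159e-04]
washer [ 0.70672376 -0.3870186 ]
sock [-2.01584619 -0.31836525] 0.08825656337888982
[[140.0, 42.7, 1.4], [143.0, 39.9, 1.0], [146.0, 38.5, 11.8], [149.0, 36.7, 18.2], [152.0, 35.7, 29.7], [155.0, 33.8, 33.5], [158.0, 31.6, 34.6], [161.0, 29.0, 33.9], [164.0, 26.5, 34.0], [167.0, 24.0, 34.2], [170.0, 22.2, 37.2], [173.0, 19.8, 37.7], [176.0, 17.3, 37.6], [179.0, 14.9, 37.9], [182.0, 13.9, 44.0], [185.0, 16.6, 63.8], [188.0, 16.7, 72.5], [191.0, 16.7, 80.0], [194.0, 16.6, 86.7], [197.0, 15.3, 89.1], [200.0, 13.0, 88.3], [203.0, 10.6, 87.0], [206.0, 9.1, 88.8], [209.0, 8.0, 91.5], [212.0, 5.8, 91.2]]
```

A rests on top of the nut with its body top at 88.5 mm and its rim at 52.5 mm. It was centred within 1 mm, so A does not fit. I'll take it back.

Emit:
{"name": "jog_arm", "arguments": {
  "travel": [
    [0,0,-0.11],
    [0,0,-0.22],
    [0.005,-0.04,-0.32],
    [0.02,-0.14,-0.34],
    [0.04,-0.26,-0.34],
    [0.06,-0.38,-0.34],
    [0.077,-0.5,-0.34],
    [0.095,-0.62,-0.34],
    [0.113,-0.74,-0.34],
    [0.131,-0.86,-0.34]
  ],
  "dr": [
    [0,0,0],
    [0,0,0],
    [0,0,0],
    [0,0,0.01],
    [0,0,0.02],
    [0,0,0.03],
    [0,0,0.04],
    [0,0,0.05],
    [0,0,0.06],
    [0,0,0.0658]
  ],
  "claw": [0.05,0.05,0.05,0.05,0.05,0.05,0.05,0.05,0.05,0.05]
}}

```text
time_s: 10.3
tcp_pos: [0.4311, 0.3655, 0.28]
eef_rot: [180.0, 0.0, -14.7]
contact_force: [1.4, -0.4, -1.4]
gripper_width: 0.0139
gripper_force: 30.0
```

```bash
python3 - <<'E'
from h import *
s=r.get_state(); print(s["tcp_pos"],s["eef_rot"],s["contact_force"])
print(go((.4326,.4001,.0625),-14.6))
E
```

```text
[0.43111078 0.36545995 0.2799969 ] [ 1.79963666e+02  1.67749962e-02 -1.47392346e+01] [ 1.39734991 -0.42660925 -1.38191759]
(array([-0.0146, -0.068 ,  0.435 ]), array([ 0.0001,  0.    , -0.0004]))
```

Emit:
{"name": "jog_arm", "arguments": {
  "travel": [
    [-0.0146,-0.068,0.05],
    [-0.0146,-0.068,0.17],
    [-0.0146,-0.068,0.28],
    [-0.0146,-0.068,0.36],
    [-0.0146,-0.068,0.41],
    [-0.0146,-0.068,0.43],
    [-0.0146,-0.068,0.436],
    [-0.0146,-0.068,0.436],
    [-0.0146,-0.068,0.436],
    [-0.0146,-0.068,0.436]
  ],
  "dr": [
    [0,0,0],
    [0,0,0],
    [0,0,0],
    [0,0,0],
    [0,0,0],
    [0,0,0],
    [0,0,0],
    [0,0,0],
    [0,0,0],
    [0,0,0]
  ],
  "claw": [0.05,0.05,0.05,0.05,0.05,0.05,0.05,0.05,0.6,0.6]
}}

```text
time_s: 11.55
tcp_pos: [0.4336, 0.3987, 0.0635]
eef_rot: [-179.9, -0.0, -14.7]
contact_force: [-0.1, -0.4, -0.7]
gripper_width: 0.0287
gripper_force: 0.0
```

Emit:
{"name": "jog_arm", "arguments": {
  "travel": [
    [0,0,0],
    [0,0,0],
    [0,0,-0.06],
    [0,0,-0.16],
    [0,0,-0.24],
    [0.151,0.046,-0.24],
    [0.151,0.046,-0.24],
    [0.151,0.046,-0.24],
    [0.151,0.046,-0.24],
    [0.151,0.046,-0.24]
  ],
  "dr": [
    [0,0,0],
    [0,0,0],
    [0,0,0],
    [0,0,0],
    [0,0,0],
    [0,0,-0.1186],
    [0,0,-0.1186],
    [0,0,-0.1186],
    [0,0,-0.1186],
    [0,0,-0.1186]
  ],
  "claw": [0.6,0.6,0.6,0.6,0.6,0.6,0.6,0.6,0.6,0.6]
}}

```text
time_s: 12.8
tcp_pos: [0.5005, 0.3567, 0.1825]
eef_rot: [180.0, 0.0, 28.0]
contact_force: [-0.3, -0.3, 0.6]
gripper_width: 0.0523
gripper_force: 0.0
```

```bash
python3 - <<'E'
from h import *
P,ok,c,s=wcloud()
print(s["tcp_pos"],s["eef_rot"])
for q in ((.4325,.4005),(.500,.358),(.5745,.351)): rects(P,ok,q,.035,((.09,.11),(.028,.044)))
print(go((.500,.358,.0615),28))
c=r.capture("side");P,ok=cloud(c);rects(P,ok,(.4325,.402),.035,((.09,.11),(.028,.044)))
E
```

```text
[0.50046729 0.35674216 0.18248707] [1.79996577e+02 1.10982362e-02 2.79686671e+01]
(0.4325, 0.4005) 0.09 13 med [0.4299 0.4062 0.0946] rect [434.8 405.1] [ 1.5 23.6] 71.9
(0.4325, 0.4005) 0.028 591 med [0.4393 0.4013 0.0364] rect [435.8 401. ] [28.  38.5] 23.0
(0.5, 0.358) 0.09 503 med [0.5017 0.3589 0.1003] rect [500.8 358.4] [25.3 12.9] 27.9
(0.5, 0.358) 0.028 628 med [0.5063 0.363  0.0363] rect [501.5 359. ] [35.2 37.1] 27.2
(0.5745, 0.351) 0.09 567 med [0.5745 0.3514 0.1002] rect [574.8 350.9] [25.7 14.6] 27.8
(0.5745, 0.351) 0.028 442 med [0.57   0.3599 0.0363] rect [572.5 356.8] [36.8 24.2] 16.5
(array([ 0.0004, -0.0025,  0.242 ]), array([ 0.    ,  0.    , -0.0004]))
(0.4325, 0.402) 0.09 63 med [0.4305 0.4043 0.0988] rect [432.1 402.4] [18.3 26.6] 75.9
(0.4325, 0.402) 0.028 97 med [0.4301 0.4071 0.0361] rect [431.4 403.8] [34.  35.7] 88.1
```

A stands upright at its place again. Now I'll grip B.

Emit:
{"name": "jog_arm", "arguments": {
  "travel": [
    [0.0026,-0.003,0.08],
    [0.0026,-0.003,0.16],
    [0.0026,-0.003,0.21],
    [0.0026,-0.003,0.242],
    [0.0026,-0.003,0.242],
    [0.0026,-0.003,0.242],
    [0.0026,-0.003,0.242],
    [0.0026,-0.003,0.242],
    [0.0026,-0.003,0.242],
    [0.0026,-0.003,0.242]
  ],
  "dr": [
    [0,0,0],
    [0,0,0],
    [0,0,0],
    [0,0,0],
    [0,0,0],
    [0,0,0],
    [0,0,0],
    [0,0,0],
    [0,0,0],
    [0,0,0]
  ],
  "claw": [0.6,0.6,0.6,0.6,0.6,0.05,0.05,0.05,0.05,0.05],
  "newtons": 30
}}

```text
time_s: 14.15
tcp_pos: [0.5009, 0.3589, 0.0617]
eef_rot: [-180.0, -0.0, 28.0]
contact_force: [-1.0, 0.3, 1.1]
gripper_width: 0.0134
gripper_force: 30.0
```

Emit:
{"name": "jog_arm", "arguments": {
  "travel": [
    [0,0,-0.1],
    [0,0,-0.22],
    [-0.03,0.03,-0.33],
    [-0.1,0.08,-0.42],
    [-0.19,0.15,-0.46],
    [-0.27,0.24,-0.46],
    [-0.34,0.335,-0.46],
    [-0.41,0.43,-0.46],
    [-0.47,0.53,-0.46],
    [-0.51,0.63,-0.46]
  ],
  "dr": [
    [0,0,0],
    [0,0,0],
    [0,0,0],
    [0,0,0.01],
    [0,0,0.02],
    [0,0,0.03],
    [0,0,0.04],
    [0,0,0.05],
    [0,0,0.0528],
    [0,0,0.0528]
  ],
  "claw": [0.05,0.05,0.05,0.05,0.05,0.05,0.05,0.05,0.05,0.05]
}}

```text
time_s: 15.4
tcp_pos: [0.4228, -0.0408, 0.292]
eef_rot: [-180.0, -0.1, 9.0]
contact_force: [1.7, 0.8, -1.8]
gripper_width: 0.0141
gripper_force: 30.0
```

```bash
python3 - <<'E'
from h import *
s=r.get_state(); print(s["tcp_pos"],s["eef_rot"],s["contact_force"])
print(go((.4355,-.0715,.137),9.1))
E
```

```text
[ 0.42283169 -0.04079618  0.29199488] [-1.79965923e+02 -7.95619597e-02  9.03918534e+00] [ 1.68709643  0.759106   -1.84486796]
(array([0.0149, 0.0648, 0.31  ]), array([-0.0001, -0.0002, -0.0002]))
```

Emit:
{"name": "jog_arm", "arguments": {
  "travel": [
    [0.0149,0.064,0],
    [0.0149,0.064,0.05],
    [0.0149,0.064,0.13],
    [0.0149,0.064,0.2],
    [0.0149,0.064,0.26],
    [0.0149,0.064,0.3],
    [0.0149,0.064,0.31],
    [0.0149,0.064,0.31],
    [0.0149,0.064,0.31],
    [0.0149,0.064,0.31]
  ],
  "dr": [
    [0,0,0],
    [0,0,0],
    [0,0,0],
    [0,0,0],
    [0,0,0],
    [0,0,0],
    [0,0,0],
    [0,0,0],
    [0,0,0],
    [0,0,0]
  ],
  "claw": [0.05,0.05,0.05,0.05,0.05,0.05,0.05,0.05,0.05,0.05]
}}

```text
time_s: 16.65
tcp_pos: [0.4366, -0.0694, 0.1373]
eef_rot: [-180.0, -0.1, 9.0]
contact_force: [0.1, 0.6, -1.1]
gripper_width: 0.0135
gripper_force: 30.0
```

```bash
cat > m.py <<'E'
from h import *
from scipy.optimize import least_squares
P,ok,c,s=wcloud(); W=R.from_euler('xyz',s["eef_rot"],degrees=True); t0=s["tcp_pos"]
print(t0,s["eef_rot"],s["contact_force"])
T=W.inv().apply((P-t0).reshape(-1,3)).reshape(P.shape); zw=P[...,2]; rim=t0[2]-.061
def front(z0,z1,half):
    t=T[ok&(zw>z0)&(zw<z1)&(np.abs(T[...,1])<half)&(T[...,0]<.07)&(T[...,0]>-.05)]; out=[]
    for y in np.arange(-half,half,.002):
        k=t[np.abs(t[:,1]-y)<.0012]
        if len(k): out.append([k[:,0].max(),y])
    return np.array(out)
def fitc(o,rad):
    return (least_squares(lambda p:np.hypot(o[:,0]-p[0],o[:,1]-p[1])-rad,[0,0],loss='soft_l1',f_scale=.0005).x*1000).round(2)
print('foot x',round((np.median(front(.009,.0145,.03)[:,0])-.040)*1000,2))
print('boss',fitc(front(.031,.0358,.028),.035))
print('washer',fitc(front(.0358,.040,.018),.024))
print('sock',fitc(front(rim+.026,rim+.042,.014),.019))
E
python3 m.py
```

```text
[ 0.43664716 -0.06938352  0.13730492] [-1.79993401e+02 -8.40525756e-02  9.02412746e+00] [ 0.10101795  0.64573338 -1.10017984]
foot x -1.66
boss [-1.96  1.93]
washer [-0.21  2.02]
sock [-0.82 -0.08]
```

Relative to the socket, the nut is about −1 mm in tool x and +2.1 mm in tool y. I'll correct that and descend.

Emit:
{"name": "jog_arm", "arguments": {
  "travel": [
    [-0.002,0.0042,0],
    [-0.002,0.0042,0.01],
    [-0.002,0.0042,0.02],
    [-0.002,0.0042,0.028],
    [-0.002,0.0042,0.036],
    [-0.002,0.0042,0.04],
    [-0.002,0.0042,0.044],
    [-0.002,0.0042,0.048],
    [-0.002,0.0042,0.05],
    [-0.002,0.0042,0.05]
  ],
  "dr": [
    [0,0,0],
    [0,0,0],
    [0,0,0],
    [0,0,0],
    [0,0,0],
    [0,0,0],
    [0,0,0],
    [0,0,0],
    [0,0,0],
    [0,0,0]
  ],
  "claw": [0.05,0.05,0.05,0.05,0.05,0.05,0.05,0.05,0.05,0.05]
}}

```text
time_s: 17.95
tcp_pos: [0.4356, -0.0717, 0.1116]
eef_rot: [180.0, -0.0, 9.0]
contact_force: [-0.5, 0.8, -1.7]
gripper_width: 0.0139
gripper_force: 30.0
```

```bash
python3 m.py
```

```text
[ 0.43557104 -0.07171646  0.11155837] [ 1.79998489e+02 -3.28921500e-03  9.02001199e+00] [-0.50934174  0.78401898 -1.74527198]
foot x 0.31
boss [-0.31 -0.07]
washer [ 1.05 -0.17]
sock [-0.84 -0.17]
```

There is no contact force below the nut's top, so B seems to fit. I'll continue down slowly.

Emit:
{"name": "jog_arm", "arguments": {
  "travel": [
    [0.001,0,0.003],
    [0.001,0,0.006],
    [0.001,0,0.009],
    [0.001,0,0.012],
    [0.001,0,0.015],
    [0.001,0,0.018],
    [0.001,0,0.021],
    [0.001,0,0.024],
    [0.001,0,0.026],
    [0.001,0,0.026]
  ],
  "dr": [
    [0,0,0],
    [0,0,0],
    [0,0,0],
    [0,0,0],
    [0,0,0],
    [0,0,0],
    [0,0,0],
    [0,0,0],
    [0,0,0],
    [0,0,0]
  ],
  "claw": [0.05,0.05,0.05,0.05,0.05,0.05,0.05,0.05,0.05,0.05]
}}

```text
time_s: 19.25
tcp_pos: [0.436, -0.0717, 0.0987]
eef_rot: [180.0, 0.0, 9.0]
contact_force: [-0.9, -0.1, -0.3]
gripper_width: 0.0138
gripper_force: 30.0
```

Now I'll seat it with a light press.

Emit:
{"name": "jog_arm", "arguments": {
  "travel": [
    [0,0,0.001],
    [0,0,0.001],
    [0,0,0.002],
    [0,0,0.002],
    [0,0,0.003],
    [0,0,0.003],
    [0,0,0.0035],
    [0,0,0.0035],
    [0,0,0.0035],
    [0,0,0.0035]
  ],
  "dr": [
    [0,0,0],
    [0,0,0],
    [0,0,0],
    [0,0,0],
    [0,0,0],
    [0,0,0],
    [0,0,0],
    [0,0,0],
    [0,0,0],
    [0,0,0]
  ],
  "claw": [0.05,0.05,0.05,0.05,0.05,0.05,0.05,0.05,0.05,0.05]
}}

```text
time_s: 20.5
tcp_pos: [0.4364, -0.0717, 0.0985]
eef_rot: [180.0, -0.1, 9.1]
contact_force: [-8.1, 2.1, 21.7]
gripper_width: 0.0137
gripper_force: 30.0
```

```bash
python3 m.py; python3 - <<'E'
from h import *
P,ok,c,s=wcloud(); z=P[...,2][ok&(np.hypot(P[...,0]-.436,P[...,1]+.0717)<.019)&(P[...,2]>.05)&(P[...,2]<.085)]
print(np.percentile(z,[10,50,90]).round(4)); print(np.histogram(z,bins=np.arange(.05,.086,.003)))
E
```

```text
[ 0.43642298 -0.07169759  0.09854207] [ 1.79971933e+02 -5.91514602e-02  9.06157953e+00] [-8.14754543  2.0663465  21.66641237]
foot x -0.43
boss [-1.32 -0.32]
washer [-0.02 -0.47]
sock [-1.08 -0.28]
[0.059  0.073  0.0766]
(array([ 49,  43,  62,  68,  30,  62,  67, 835, 190, 105,   9]), array([0.05 , 0.053, 0.056, 0.059, 0.062, 0.065, 0.068, 0.071, 0.074,
       0.077, 0.08 , 0.083]))
```

The body top reads 73 mm (37 + 36), so the rim is on the washer, pressed with a modest 22 N. Handing in.

```bash
python3 -c "
from plant import r
print(r.close_job())"
```

```text
the job is handed in; nothing more can be done
None
```

The second socket tried is the fitting one: it is held upright and fully seated on the nut, pressed with about 22 N. The first, which was too small, was stood back upright where it came from, the third was not needed, and the job was handed in at about 21 s.

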